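Index the welding turntable and open the gas valve

ROBOT

A 6-joint arm with a two-finger parallel gripper is mounted at the origin on the work surface. World frame = base frame: x ahead of the robot, y to its left, z up, the work surface at z = 0. Lengths are in m, angles in rad, forces in N, time in s.
With the tool pointing down it reaches from about 0.35 to 0.775 m from the base axis. Payload 5.5 kg.
Tool frame: the origin (TCP) lies midway between the tips of the shut fingers; the grasp point (between the pads) lies 19 mm behind it; z points along the fingers, y is the line along which they close (so a half turn about z gives the same grasp; the last joint's range is limited). The gripper opens to 85 mm and grips with 20 to 120 N. Pads are 22 mm wide; open, the fingers measure 114 mm over their backs; the gripper's body (76 mm by 85 mm) begins 54 mm behind the grasp point. The pads swing forward as they close: fully open they stand 13 mm farther back than shut.
Start: joints at [1.082, 0.313, 0.046, 1.304, 0, 1.431], TCP at [0.197, 0.54, 0.231] pointing down, gripper open.
Joint ranges: [-2.76, 2.76], [-0.86, 1.69], [-1.03, 1.26], [-2.2, 2.34], [-1.47, 1.5], [-3.14, 3.14]. Speed limits (rad/s): [2.57, 2.57, 3.14, 3.14, 3.14, 3.14].

INTERFACE

Orientations are given as a unit quaternion [w, x, y, z].
In Python, from workcell import env gives the robot as it stands. The module is installed in compiled form; this text tells all that it offers.
- The arm moves only by the tool servo_tool, never from a script. Its argument "increments" is a list of rows, each an object of numbers: "grip": the closure, from 0 (fully open) to 1 (shut); "x", "y", "z": the shift along the tool's x, y, z in mm; "roll": the turn about the tool's z in degrees. In form: [{"grip": .., "x": .., "y": .., "z": .., "roll": ..}, ...]. A call has 1 to 5 rows; each row shifts and turns the commanded pose from where the row before left it, along the tool's axes as they then stand; what a row does not reach is not made up. A row lasts 1/12 s, in which the tool goes at most 41.7 mm and 7.16 degrees, less where a joint would pass 70% of its speed; a pose out of reach is approached as far as the arm can. A call is refused whole if a number of a shift passes 41.7 or a number of a turn 7.16, either way. A call with a gripper value outside its range is refused whole. The fingers move at their own pace and stop on an object; "grip_force" is the grip in N (left out, the last holds). Time passes only in rows, so rows that do not move let the fingers close. It gives the time, the measured TCP pose, the force, the opening and the grip force at its end, in the units of the state.
- env.get_state(): the state, without advancing time (a new reading comes with each control period).
- env.read_camera(name): name is "scene" or "top" or "wrist"; returns the picture (384x512x3 uint8, red, green, blue); there is no depth.
- env.get_calibration(name): a dict with "vertical_fov" (degrees; the focal length in pixels is half the picture's height over the tangent of half this angle, whatever the lens; pixels are square), "cx", "cy" (the principal point, pixels), "rvec" (rotation vector, rad) and "tvec" (3), from world to camera coordinates, as OpenCV has them; the wrist camera has in their place "tool_from_camera" (4x4, takes a point from camera to tool coordinates, whose origin is the TCP and whose axes are the flange's). Camera axes: x right, y down, z forward; pixel columns grow to the right and rows downward; lengths in m; the calibration is good to about 2 mm. A picture is of the moment at which its call begins: read the wrist's pose just before it. get_calibration takes no time and is no camera call.
- env.hand_in(): hands the job in; it is judged then, once.
The state is a dict: "clock": time; "joint_pos": joint angles; "qvel": joint speeds; "tau": joint torques, N m; "tcp_pos": TCP position; "orientation": TCP orientation; "wrist_force": force on the tool from outside, world axes, zero at the start; "ft_torque": the same for the moment, N m; "finger_gap": finger opening in m; "grip_force": force on a finger pad.
Only numpy, scipy, OpenCV 4.12 (cv2) and the standard library are available. Lean on these libraries where they do the work, as an engineer would, in place of code of your own. Each camera call takes 0.05 s, during which the arm holds its last target. There are 200 camera calls.

TASK

Get the next weld ready: push the welding turntable round by its bars with a fingertip, either way, until the gusset of the part lying on it points at the metal pointer on the stand. Then push the gas valve's lever fully open, in line with its pipe. Lift nothing, do not touch the part on the turntable, and leave everything else on the table where it is.

Things in the scene. Friction and masses are not known exactly. Their poses are not given: they have to be found in the camera images.
- stand: The fixed blue round base of the welding turntable: 290 mm across, 12 mm thick, standing on the table. Origin at its centre on the table surface; this is the vertical axis about which the plate turns. Its +x axis (horizontal) runs from the centre through the flat metal pointer.
- pointer_tip (a point): Inner tip of the flat arrow-shaped metal pointer fixed on the stand, 94 mm from the turntable's axis, 22 mm above the table. The pointer is 10 mm thick, all of it is below 22 mm, and it reaches out to 144 mm from the axis.
- turntable (a joint): Angle of the turning plate (rad), counter-clockwise from above positive; it turns either way without stops and stays where it is left (about 2 N at a bar turns it). The plate is a steel disc 170 mm across, its flat top 56 mm above the table. At value 0 its four push bars lie along the stand's +x, +y, -x and -y; they turn with it.
- bar_end (a point): Centre of the black ball (20 mm) at the end of the push bar that lies along the stand's +x at joint value 0: 145 mm from the axis. All four bars are alike: round, 14 mm thick, level, 90 degrees apart, 85 to 155 mm from the axis, centre line 44 mm above the table. Between them is free space down to 12 mm above the table (22 mm over the pointer).
- work: The loose steel part, 0.6 kg, centred on the plate and turning with it: a flange 100 mm across, 10 mm thick, a pipe stub 44 mm across on it (46 mm tall in all) and one upright gusset 10 mm thick from the stub out to 75 mm from the centre. Origin at the centre of its underside, x axis outwards along the gusset. Its top is 102 mm above the table. Not to be touched.
- gusset_end (a point): Middle of the outer end face of the gusset, 75 mm from the work's centre, 79 mm above the table.
- valve: The fixed gas valve: a brass block 36 x 44 mm (top 50 mm above the table) on a brass pipe 22 mm thick, centre line 30 mm above the table (steel end fittings 36 mm across), over a grey plate. Origin on the table straight below the lever's pivot. The pipe runs along its y axis, from 47 mm on the +y side to 118 mm on the -y side.
- valve_lever (a joint): Angle of the valve's lever (rad), swinging level about a vertical pivot over the valve's origin. 0 = closed: lever across the pipe, pointing along the valve's -x. It grows counter-clockwise from above to 1.57 = fully open, against its stop: lever in line with the pipe, pointing along the valve's -y. It stays where it is left; about 3 N at its end moves it.
- lever_end (a point): Outer end of the lever's round grey grip: 100 mm from the pivot, 70 mm above the table. The grip is 16 mm thick (62 to 78 mm above the table) and covers the lever from 35 to 103 mm from the pivot.
- nut: Bystander, loose: a steel nut (ring), 34 mm across, 16 mm tall, near the turntable. Leave it alone.
- magnet: Bystander, loose: an L-shaped steel welding magnet, 75 x 22 x 74 mm. Leave it alone.
- hammer: Bystander, loose: a hammer lying on the table. Leave it alone.
- brush: Bystander, loose: a brush lying on the table. Leave it alone.
- can: Bystander, loose: a grey can, 60 mm across, 160 mm tall. Leave it alone.
- offcut: Bystander, loose: a square steel tube offcut standing on end, 40 x 40 x 70 mm. Leave it alone.
- clamp: Bystander, loose: an F-clamp lying on the table, about 220 mm long, 20 mm thick. Leave it alone.

How it is judged:
On the way, in this order (a step that is already met when the one before it is completed fails the run):
1. the gusset points at the pointer, the plate at rest (y of gusset_end in the frame of stand between -0.008 and 0.008 m and x of gusset_end in the frame of stand above 0.05 m and velocity of joint turntable between -0.03 and 0.03 rad/s), for 0.3 s.
2. the valve lever is fully open (value of joint valve_lever above 1.45 rad), for 0.2 s.
At the end, for the whole second after the job is handed in: The gusset's outer end is within 8 mm sideways of the stand's centre line, on the pointer's side; the plate is at rest; the part lies flat on it, within 12 mm of its centre; the valve lever is beyond 1.45 rad (within 7 degrees of in line with the pipe) (all of step 1 and horizontal distance between work and stand below 0.012 m and height (world z) of work between 0.053 and 0.06 m and angle between work's own z axis and vertical below 0.05 rad and value of joint valve_lever above 1.45 rad); the robot touches nothing.
It fails at once if the robot touches the part on the turntable (contact force between any of the fingers, the arm and work above 0.5 N).
It fails at once if the part on the turntable is lifted, tipped or shoved off centre (height (world z) of work above 0.064 m or angle between work's own z axis and vertical above 0.15 rad or horizontal distance between work and stand above 0.015 m).
It fails at once if a bystander is moved more than 20 mm (distance of any of nut, magnet, hammer, brush, can, offcut, clamp from where it was at the start of the episode above 0.02 m).
It also fails if it takes over 58 s, if anything falls off the work surface, if the arm or the gripper's body presses on something with over 40 N, if the wrist force passes 120 N, or if a joint passes its speed limit or range.

## Working session

There is one attempt and no reset: what is moved stays moved. The work goes in short steps, Python scripts to look and compute and a tool call to move; the robot and the scene stay as the last step left them, time stands still between calls to the robot, and variables do not carry over. Pictures are saved under pics/ and viewed, at most 10 in all, crops included, and the job is handed in when it is done.

Besides the shell and the picture viewer there is one more tool, called as a command line: name --argument value ..., lists and objects as JSON in quotes. servo_tool: Moves the arm, as the interface text tells. Its arguments: {"type":"object","properties":{"increments":{"type":"array"},"grip_force":{"type":"number"}},"required":["increments"]}

```bash
mkdir -p pics
python3 - <<'E'
from workcell import env
import cv2
s=env.get_state();print({k:s[k] for k in('clock','tcp_pos','orientation','finger_gap')})
for n in('scene','top','wrist'):
    im=env.read_camera(n);cv2.imwrite(f'pics/{n}0.png',im[:,:,::-1]);c=env.get_calibration(n);print(n,c)
E
```

```text
{'clock': 0.0, 'tcp_pos': array([0.19628942, 0.53989674, 0.23041073]), 'orientation': array([-2.66243486e-04,  1.73530884e-01,  9.84827989e-01, -8.90524489e-04]), 'finger_gap': 0.085700884698982}
scene {'vertical_fov': 57.06059764680437, 'cx': 256.76197026344147, 'cy': 192.00567095776879, 'rvec': array([ 2.21713427,  0.88741576, -0.36170974]), 'tvec': array([-0.42305552, -0.16788539,  1.26526303])}
top {'vertical_fov': 56.869696659853155, 'cx': 255.9881852060251, 'cy': 191.60247336895696, 'rvec': array([ 2.15387299, -2.15673421,  0.13339218]), 'tvec': array([0.08667081, 0.54724702, 1.03195983])}
wrist {'vertical_fov': 63.18730992373015, 'cx': 255.40579249823622, 'cy': 195.16210912559782, 'tool_from_camera': array([[ 4.86214756e-05, -9.55188165e-01, -2.95999268e-01,
         7.57895330e-02],
       [ 9.99999605e-01,  3.09271171e-04, -8.33754446e-04,
         8.33959106e-04],
       [ 8.87936419e-04, -2.95999111e-01,  9.55187803e-01,
        -1.43964377e-01],
       [ 0.00000000e+00,  0.00000000e+00,  0.00000000e+00,
         1.00000000e+00]])}
```

View pics/top0.png

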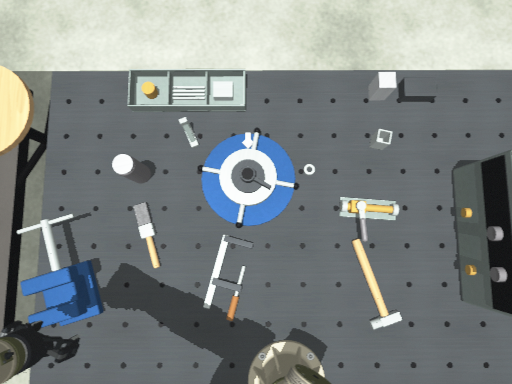

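View pics/scene0.png

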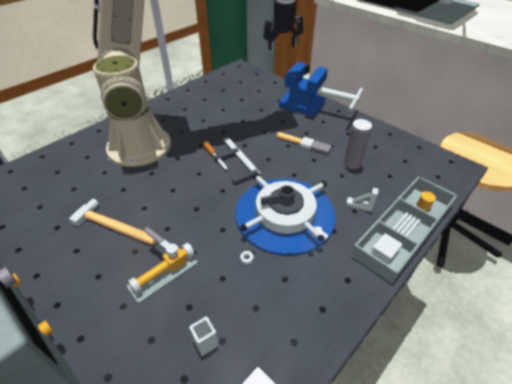

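The top view shows the turntable at (248,178), its pointer near (249,140), the valve at (362,207) with its lever pointing down, and the hammer handle end at (358,243). I'll zoom in next.

```bash
cat > h.py <<'E'
import numpy as np, cv2
from workcell import env
def K(c,h=384):
    f=h/2/np.tan(np.radians(c['vertical_fov'])/2); return np.array([[f,0,c['cx']],[0,f,c['cy']],[0,0,1]])
def ray2z(n,uv,z):
    c=env.get_calibration(n); R=cv2.Rodrigues(c['rvec'])[0]; o=-R.T@c['tvec']
    d=R.T@np.linalg.inv(K(c))@np.array([*uv,1.]); return o+d*(z-o[2])/d[2]
def proj(n,p):
    c=env.get_calibration(n); return cv2.projectPoints(np.atleast_2d(np.array(p,float)),c['rvec'],c['tvec'],K(c),None)[0].reshape(-1,2)
E
python3 - <<'E'
from h import *
im=cv2.imread('pics/top0.png')
a=im[125:235,195:325]; b=im[185:255,325:410]
cv2.imwrite('pics/tc.png',cv2.resize(a,None,fx=5,fy=5,interpolation=cv2.INTER_CUBIC))
cv2.imwrite('pics/vc.png',cv2.resize(b,None,fx=7,fy=7,interpolation=cv2.INTER_CUBIC))
hsv=cv2.cvtColor(im,cv2.COLOR_BGR2HSV)
m=cv2.inRange(hsv,(100,150,60),(125,255,255)); m[:, :195]=0;m[250:]=0;m[:,325:]=0
ct=max(cv2.findContours(m,0,1)[0],key=cv2.contourArea)
e=cv2.fitEllipse(cv2.convexHull(ct));print('blue',e, ray2z('top',e[0],.012), cv2.minEnclosingCircle(ct))
E
```

```text
blue ((266.999267578125, 204.54336547851562), (27.394981384277344, 60.686004638671875), 54.17892074584961) [0.51028547 0.05237125 0.012     ] ((267.5, 206.0), 31.213077545166016)
```

View pics/tc.png

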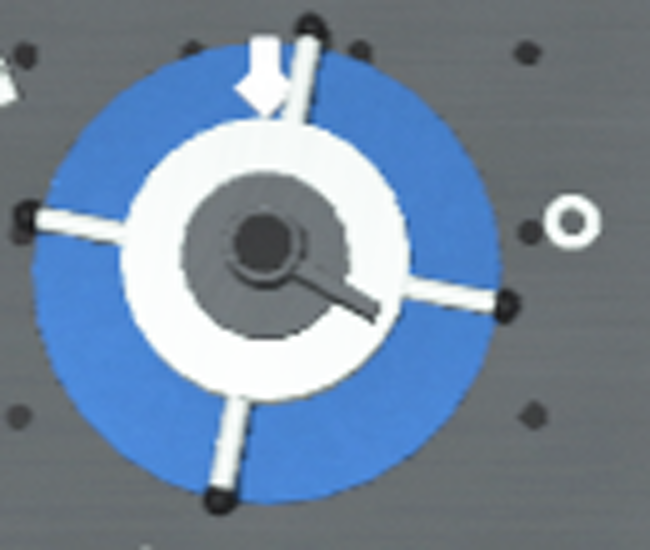

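View pics/vc.png

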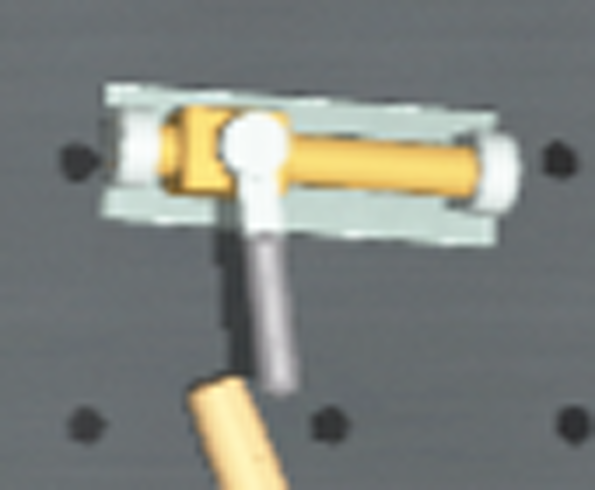

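The turntable crop shows bar balls at (311,28), (28,216), (507,305) and (220,498), the pointer tip at (264,116) and the gusset end at about (378,316). The valve crop shows the pivot at (256,143), the lever end at (284,390), the pipe end at (508,174), and the hammer handle end at (215,385).

Run:
```python
from h import *
np.set_printoptions(precision=4,suppress=True)
f=lambda x,y,k=5,o=(195,125):((x+.5)/k-.5+o[0],(y+.5)/k-.5+o[1])
balls=[(311,28),(507,305),(220,498),(28,216)]
B=np.array([ray2z('top',f(*b),.044)[:2] for b in balls])
C=B.mean(0);print('C',C,'blueC',ray2z('top',f(266.5,271),.012)[:2])
for b in B:print('ball',b,np.linalg.norm(b-C),np.degrees(np.arctan2(*(b-C)[::-1])))
def ang(n,p,z):
    w=ray2z('top',f(*p),z)[:2];d=w-C;print(n,w,np.linalg.norm(d),np.degrees(np.arctan2(d[1],d[0])))
ang('tip',(264,116),.022);ang('ptr outer',(264,38),.022)
ang('gus top end',(381,308),.102);ang('gus bot',(376,322),.066)
ang('stub',(263,243),.102); ang('nut',(572,221),.016)
v=lambda x,y:f(x,y,7,(325,185))
for n,p,z in[('pivot',(256,143),.078),('leverend',(284,388),.07),('pipeR',(508,174),.03),('pipeL',(125,147),.03),('hammer',(215,385),.02),('block',(205,152),.05)]:
    print(n,ray2z('top',v(*p),z)[:2])
for n,p in [('offcut',(384,138)),('clamp head',(238,242)),('brush',(240,270)),('clampb',(217,240))]: print(n,ray2z('top',p,.02)[:2])
```

```text
C [0.5917 0.1101] blueC [0.5901 0.1109]
ball [0.7348 0.0832] 0.14560540028482974 -10.65063978184332
ball [ 0.5641 -0.0336] 0.14637887979682596 -100.88926936666061
ball [0.4494 0.1373] 0.1448777366680805 169.19986803438945
ball [0.6186 0.2536] 0.14599965380261348 79.39586771844297
tip [0.6855 0.1124] 0.09383320963526702 1.362343449370658
ptr outer [0.7352 0.1125] 0.14350359052936218 0.9277095159813384
gus top end [0.5541 0.044 ] 0.07608411194066432 -119.60400646058417
gus bot [0.551  0.0455] 0.07638253683272803 -122.2233812995631
stub [0.5915 0.1106] 0.0005745380386544837 117.16447744323544
nut [ 0.6204 -0.0776] 0.18994208460058287 -81.322283014702
pivot [ 0.5027 -0.2158]
leverend [ 0.4031 -0.2257]
pipeR [ 0.4934 -0.3373]
pipeL [ 0.5053 -0.1737]
hammer [ 0.4039 -0.2114]
block [ 0.5014 -0.2024]
offcut [ 0.7165 -0.3119]
clamp head [0.3971 0.14  ]
brush [0.3148 0.1337]
clampb [0.4031 0.2031]
```

View pics/wrist0.png

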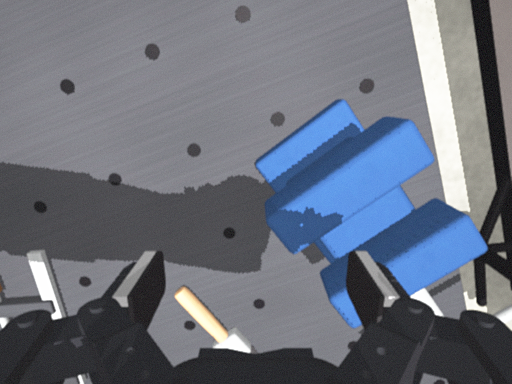

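The measurements agree with the given sizes: balls 145–146 mm from the axis, tip 94 mm, gusset end 76 mm.
- **Turntable:** it needs about +122° counter-clockwise. I'll push the near bar, now at 169°, to about 291°.
- **First move:** align the tool with the world axes, shut the fingers and travel across.

servo_tool --increments '[{"grip": 1,"x": 0,"y": 0,"z": 0,"roll": -7},{"grip": 1,"x": 0,"y": 0,"z": 0,"roll": -7},{"grip": 1,"x": 0,"y": 0,"z": 0,"roll": -6},{"grip": 1,"x": -25,"y": -30,"z": 0,"roll": 0},{"grip": 1,"x": -25,"y": -30,"z": 0,"roll": 0}]'

```text
clock: 0.57
tcp_pos: [0.2459, 0.4806, 0.2306]
orientation: [-0.0, -0.002, 1.0, -0.0]
wrist_force: [0.9, 0.1, 0.4]
finger_gap: 0.0254
grip_force: 0.0
```

servo_tool --increments '[{"grip": 1,"x": -25,"y": -30,"z": 0,"roll": 0},{"grip": 1,"x": -25,"y": -30,"z": 0,"roll": 0},{"grip": 1,"x": -25,"y": -30,"z": 0,"roll": 0},{"grip": 1,"x": -25,"y": -30,"z": 0,"roll": 0},{"grip": 1,"x": -25,"y": -30,"z": 0,"roll": 0}]'

```text
clock: 0.98
tcp_pos: [0.3722, 0.3288, 0.2312]
orientation: [-0.0, -0.0, 1.0, -0.0]
wrist_force: [0.6, 0.2, -0.6]
finger_gap: 0.0002
grip_force: 0.0
```

servo_tool --increments '[{"grip": 1,"x": -25,"y": -30,"z": 0,"roll": 0},{"grip": 1,"x": -25,"y": -30,"z": 0,"roll": 0},{"grip": 1,"x": -25,"y": -30,"z": 0,"roll": 0},{"grip": 1,"x": 0,"y": 0,"z": 0,"roll": 0},{"grip": 1,"x": 0,"y": 0,"z": 0,"roll": 0}]'

```text
clock: 1.4
tcp_pos: [0.4477, 0.2387, 0.2309]
orientation: [-0.0, 0.002, 1.0, 0.0]
wrist_force: [-0.1, 0.5, -0.3]
finger_gap: -0.0001
grip_force: 0.0
```

servo_tool --increments '[{"grip": 1,"x": -24,"y": -30,"z": 0,"roll": 0},{"grip": 1,"x": -23,"y": -31,"z": 0,"roll": 0},{"grip": 1,"x": 0,"y": 0,"z": 30,"roll": 0},{"grip": 1,"x": 0,"y": 0,"z": 35,"roll": 0},{"grip": 1,"x": 0,"y": 0,"z": 35,"roll": 0}]'

```text
clock: 1.82
tcp_pos: [0.4939, 0.1803, 0.1308]
orientation: [0.001, -0.0, 1.0, 0.001]
wrist_force: [0.1, 0.0, -0.1]
finger_gap: 0.0001
grip_force: 0.0
```

servo_tool --increments '[{"grip": 1,"x": 0,"y": 0,"z": 35,"roll": 0},{"grip": 1,"x": 0,"y": 0,"z": 35,"roll": 0},{"grip": 1,"x": 0,"y": 0,"z": 28,"roll": 0},{"grip": 1,"x": 0,"y": 0,"z": 0,"roll": 0},{"grip": 1,"x": 0,"y": 0,"z": 0,"roll": 0}]'

```text
clock: 2.23
tcp_pos: [0.4913, 0.1804, 0.0323]
orientation: [-0.002, -0.001, 1.0, -0.0]
wrist_force: [1.1, 0.3, 1.3]
finger_gap: -0.0001
grip_force: 0.0
```

Run:
```python
from h import *
C=np.array([.5912,.1104]);p=env.get_state()['tcp_pos'];print(p)
prev=np.array([.4954,.1780])
for b in list(range(165,291,6))+[291]:
    a=np.radians(b);u=np.array([np.cos(a),np.sin(a)]);t=np.array([-u[1],u[0]])
    h=.007+.011*abs(t[0])+.0145*abs(t[1]); q=C+.118*u-h*t
    d=(q-prev)*1e3;print(b,q.round(4),'tool x %.0f y %.0f'%(-d[0],d[1]));prev=q
```

```text
[0.49130425 0.18036339 0.03227033]
165 [0.4834 0.164 ] tool x 12 y -14
171 [0.4783 0.1516] tool x 5 y -12
177 [0.4745 0.1386] tool x 4 y -13
183 [0.4722 0.1262] tool x 2 y -12
189 [0.471  0.1147] tool x 1 y -12
195 [0.471  0.1029] tool x 0 y -12
201 [0.4723 0.091 ] tool x -1 y -12
207 [0.4748 0.079 ] tool x -2 y -12
213 [0.4785 0.0672] tool x -4 y -12
219 [0.4836 0.0557] tool x -5 y -12
225 [0.4901 0.0447] tool x -6 y -11
231 [0.4978 0.0342] tool x -8 y -10
237 [0.5067 0.0246] tool x -9 y -10
243 [0.5168 0.0159] tool x -10 y -9
249 [0.5279 0.0083] tool x -11 y -8
255 [0.54  0.002] tool x -12 y -6
261 [ 0.5529 -0.003 ] tool x -13 y -5
267 [ 0.5663 -0.0065] tool x -13 y -3
273 [ 0.5787 -0.0084] tool x -12 y -2
279 [ 0.5898 -0.0093] tool x -11 y -1
285 [ 0.6011 -0.0091] tool x -11 y 0
291 [ 0.6125 -0.0078] tool x -11 y 1
```

servo_tool --increments '[{"grip": 1,"x": 10,"y": -14,"z": 0,"roll": 0},{"grip": 1,"x": 3,"y": -6,"z": 0,"roll": 0},{"grip": 1,"x": 2,"y": -6,"z": 0,"roll": 0},{"grip": 1,"x": 2,"y": -7,"z": 0,"roll": 0},{"grip": 1,"x": 2,"y": -6,"z": 0,"roll": 0}]'

```text
clock: 2.65
tcp_pos: [0.4765, 0.1407, 0.035]
orientation: [0.002, -0.0, 1.0, 0.001]
wrist_force: [2.2, 1.7, 2.6]
finger_gap: -0.0
grip_force: 1.5
```

servo_tool --increments '[{"grip": 1,"x": 1,"y": -6,"z": 0,"roll": 0},{"grip": 1,"x": 1,"y": -6,"z": 0,"roll": 0},{"grip": 1,"x": 0,"y": -6,"z": 0,"roll": 0},{"grip": 1,"x": 0,"y": -6,"z": 0,"roll": 0},{"grip": 1,"x": 0,"y": -6,"z": 0,"roll": 0}]'

```text
clock: 3.07
tcp_pos: [0.4727, 0.11, 0.0333]
orientation: [-0.0, -0.0, 1.0, 0.0]
wrist_force: [1.5, 2.5, 1.7]
finger_gap: 0.0002
grip_force: 1.3
```

servo_tool --increments '[{"grip": 1,"x": 0,"y": -6,"z": 0,"roll": 0},{"grip": 1,"x": -1,"y": -8,"z": 0,"roll": 0},{"grip": 1,"x": -2,"y": -8,"z": 0,"roll": 0},{"grip": 1,"x": -2,"y": -8,"z": 0,"roll": 0},{"grip": 1,"x": 0,"y": 0,"z": 0,"roll": 0}]'

```text
clock: 3.48
tcp_pos: [0.4777, 0.0785, 0.033]
orientation: [-0.0, 0.001, 1.0, -0.001]
wrist_force: [0.4, -0.2, 0.3]
finger_gap: 0.0
grip_force: 0.0
```

Run:
```python
from h import *
print(env.get_state()['tcp_pos'])
im=env.read_camera('top')[:,:,::-1];cv2.imwrite('pics/top1.png',im)
cv2.imwrite('pics/t1.png',cv2.resize(im[125:265,195:325],None,fx=4,fy=4,interpolation=cv2.INTER_CUBIC))
```

```text
[0.47768902 0.07854271 0.03302219]
```

View pics/t1.png

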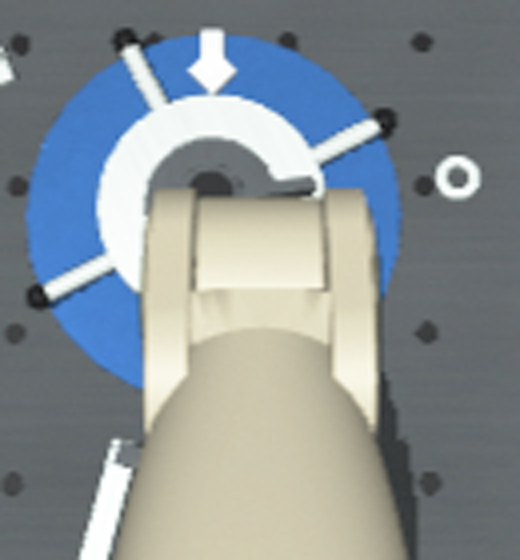

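The plate turns well: the balls are now at (124,38), (386,122) and (38,296), so about +40°. I'll continue the arc.

servo_tool --increments '[{"grip": 1,"x": 0,"y": -6,"z": 0,"roll": 0},{"grip": 1,"x": -2,"y": -6,"z": 0,"roll": 0},{"grip": 1,"x": -3,"y": -6,"z": 0,"roll": 0},{"grip": 1,"x": -3,"y": -6,"z": 0,"roll": 0},{"grip": 1,"x": -3,"y": -6,"z": 0,"roll": 0}]'

```text
clock: 3.95
tcp_pos: [0.4888, 0.05, 0.0332]
orientation: [-0.0, -0.0, 1.0, 0.0]
wrist_force: [0.3, 2.9, 0.0]
finger_gap: 0.0001
grip_force: 1.2
```

servo_tool --increments '[{"grip": 1,"x": -4,"y": -5,"z": 0,"roll": 0},{"grip": 1,"x": -4,"y": -5,"z": 0,"roll": 0},{"grip": 1,"x": -4,"y": -5,"z": 0,"roll": 0},{"grip": 1,"x": -5,"y": -5,"z": 0,"roll": 0},{"grip": 1,"x": -5,"y": -5,"z": 0,"roll": 0}]'

```text
clock: 4.37
tcp_pos: [0.511, 0.025, 0.0332]
orientation: [-0.0, -0.0, 1.0, 0.0]
wrist_force: [-0.9, 3.2, -1.1]
finger_gap: 0.0001
grip_force: 1.2
```

servo_tool --increments '[{"grip": 1,"x": -5,"y": -4,"z": 0,"roll": 0},{"grip": 1,"x": -5,"y": -4,"z": 0,"roll": 0},{"grip": 1,"x": -6,"y": -4,"z": 0,"roll": 0},{"grip": 1,"x": -6,"y": -4,"z": 0,"roll": 0},{"grip": 1,"x": -6,"y": -3,"z": 0,"roll": 0}]'

```text
clock: 4.78
tcp_pos: [0.539, 0.006, 0.0331]
orientation: [-0.0, -0.0, 1.0, -0.0]
wrist_force: [-2.8, 1.3, -1.7]
finger_gap: -0.0001
grip_force: 1.2
```

servo_tool --increments '[{"grip": 1,"x": -6,"y": -3,"z": 0,"roll": 0},{"grip": 1,"x": -6,"y": -2,"z": 0,"roll": 0},{"grip": 1,"x": -6,"y": -2,"z": 0,"roll": 0},{"grip": 1,"x": -5,"y": -1,"z": 0,"roll": 0},{"grip": 1,"x": 0,"y": 0,"z": 0,"roll": 0}]'

```text
clock: 5.2
tcp_pos: [0.5636, -0.0022, 0.0335]
orientation: [0.001, 0.0, 1.0, -0.001]
wrist_force: [1.3, 0.5, -0.5]
finger_gap: -0.0001
grip_force: 0.0
```

Run:
```python
from h import *
print(env.get_state()['tcp_pos'])
im=env.read_camera('top')[:,:,::-1];cv2.imwrite('pics/top2.png',im)
cv2.imwrite('pics/t2.png',cv2.resize(im[125:265,195:325],None,fx=4,fy=4,interpolation=cv2.INTER_CUBIC))
```

```text
[ 0.56363377 -0.00223139  0.03353449]
```

View pics/t2.png

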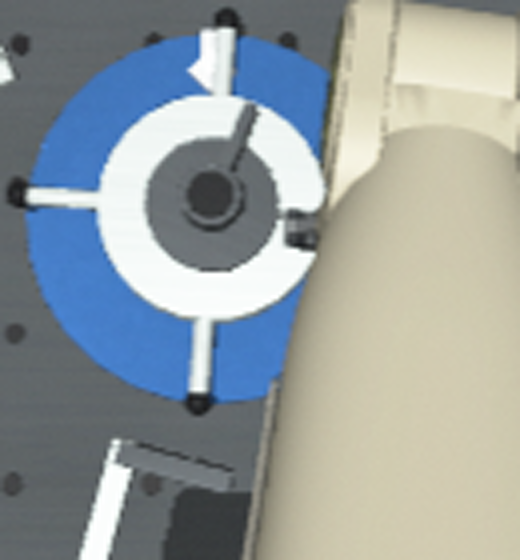

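The balls are at (227,19), (18,193) and (199,404), and the gusset's outer end is at about (250,108), roughly 23° short of the pointer.

```bash
cat > m.py <<'E'
from h import *
C=np.array([.5912,.1104])
f=lambda x,y,k=4,o=(195,125):((x+.5)/k-.5+o[0],(y+.5)/k-.5+o[1])
def ang(p,z):
    d=ray2z('top',f(*p),z)[:2]-C;return np.linalg.norm(d).round(4),np.degrees(np.arctan2(d[1],d[0])).round(2)
E
python3 - <<'E'
from m import *
for p in[(227,19),(18,193),(199,404)]:print(ang(p,.044))
print(ang((250,108),.102))
th=np.radians(-87)
prev=env.get_state()['tcp_pos'][:2]
for b in range(-88,-67,3):
    a=np.radians(b);u=np.array([np.cos(a),np.sin(a)]);t=np.array([-u[1],u[0]])
    h=.007+.011*abs(t[0])+.0145*abs(t[1]); q=C+.113*u-h*t
    d=(q-prev)*1e3;print(b,q.round(4),'tool x %.1f y %.1f'%(-d[0],d[1]));prev=q
E
```

```text
(np.float64(0.1466), np.float64(-4.16))
(np.float64(0.1467), np.float64(85.35))
(np.float64(0.1463), np.float64(176.14))
(np.float64(0.0687), np.float64(-24.04))
-88 [ 0.5767 -0.0032] tool x -13.4 y -1.0
-85 [ 0.5819 -0.0038] tool x -5.2 y -0.7
-82 [ 0.5872 -0.0043] tool x -5.3 y -0.4
-79 [ 0.5926 -0.0044] tool x -5.4 y -0.2
-76 [ 0.598  -0.0044] tool x -5.4 y 0.1
-73 [ 0.6034 -0.004 ] tool x -5.4 y 0.3
-70 [ 0.6089 -0.0034] tool x -5.5 y 0.6
```

servo_tool --increments '[{"grip": 1,"x": -6,"y": 0,"z": 0,"roll": 0},{"grip": 1,"x": -6,"y": 0,"z": 0,"roll": 0},{"grip": 1,"x": -6,"y": 0,"z": 0,"roll": 0},{"grip": 1,"x": -5,"y": 0,"z": 0,"roll": 0},{"grip": 1,"x": -4,"y": 0,"z": 0,"roll": 0}]'

```text
clock: 5.67
tcp_pos: [0.5895, -0.0016, 0.0333]
orientation: [0.0, -0.0, 1.0, 0.0]
wrist_force: [-1.8, -1.2, 0.2]
finger_gap: 0.0
grip_force: 1.3
```

servo_tool --increments '[{"grip": 1,"x": -3,"y": 0,"z": 0,"roll": 0},{"grip": 1,"x": -3,"y": 0,"z": 0,"roll": 0},{"grip": 1,"x": -2,"y": 0,"z": 0,"roll": 0},{"grip": 1,"x": 0,"y": 0,"z": 0,"roll": 0},{"grip": 1,"x": 0,"y": 0,"z": 0,"roll": 0}]'

```text
clock: 6.08
tcp_pos: [0.5972, -0.0012, 0.0334]
orientation: [0.001, -0.0, 1.0, 0.0]
wrist_force: [-0.5, 0.3, 0.1]
finger_gap: -0.0003
grip_force: 0.2
```

Run:
```python
from h import *
print(env.get_state()['tcp_pos'])
im=env.read_camera('top')[:,:,::-1];cv2.imwrite('pics/top3.png',im)
cv2.imwrite('pics/t3.png',cv2.resize(im[125:265,195:325],None,fx=4,fy=4,interpolation=cv2.INTER_CUBIC))
```

```text
[ 0.59724303 -0.00120738  0.0333805 ]
```

View pics/t3.png

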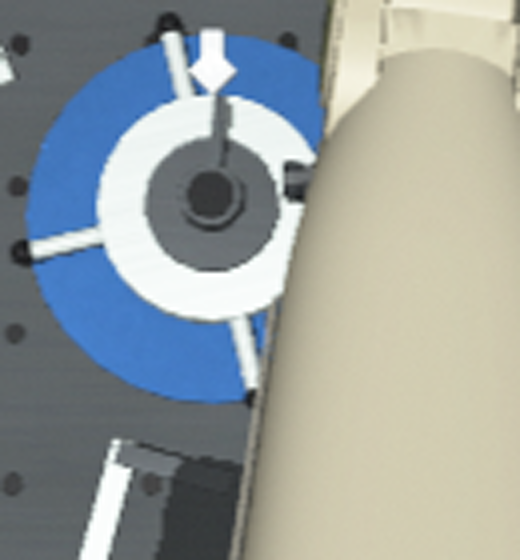

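The balls are at (170,21) and (22,252), and the gusset end is at about (221,96), with the pointer tip at (213,95). It's nearly there.

Run:
```python
from m import *
for p in[(170,21),(22,252)]:print(ang(p,.044))
print(ang((221,97),.102),ang((213,95),.022),ang((212,30),.022))
```

```text
(np.float64(0.1484), np.float64(12.77))
(np.float64(0.1461), np.float64(102.98))
(np.float64(0.0712), np.float64(-5.86)) (np.float64(0.0925), np.float64(0.31)) (np.float64(0.1442), np.float64(0.54))
```

servo_tool --increments '[{"grip": 1,"x": -4,"y": 0,"z": 0,"roll": 0},{"grip": 1,"x": -4,"y": 0,"z": 0,"roll": 0},{"grip": 1,"x": -3,"y": 0,"z": 0,"roll": 0},{"grip": 1,"x": -2,"y": 0,"z": 0,"roll": 0},{"grip": 1,"x": -1,"y": 0,"z": 0,"roll": 0}]'

```text
clock: 6.55
tcp_pos: [0.6111, -0.0015, 0.0332]
orientation: [0.0, -0.0, 1.0, 0.0]
wrist_force: [-3.7, 1.1, 0.6]
finger_gap: 0.0
grip_force: 1.1
```

servo_tool --increments '[{"grip": 1,"x": 0,"y": 0,"z": 0,"roll": 0},{"grip": 1,"x": 0,"y": 0,"z": 0,"roll": 0},{"grip": 1,"x": 0,"y": 0,"z": 0,"roll": 0},{"grip": 1,"x": 8,"y": 0,"z": 0,"roll": 0},{"grip": 1,"x": 8,"y": 0,"z": 0,"roll": 0}]'

```text
clock: 6.97
tcp_pos: [0.5949, -0.0017, 0.0334]
orientation: [0.001, -0.0, 1.0, -0.0]
wrist_force: [-0.1, 0.2, 0.7]
finger_gap: -0.0001
grip_force: 0.0
```

Run:
```python
from h import *
print(env.get_state()['tcp_pos'])
im=env.read_camera('top')[:,:,::-1];cv2.imwrite('pics/top4.png',im)
cv2.imwrite('pics/t4.png',cv2.resize(im[125:265,195:325],None,fx=4,fy=4,interpolation=cv2.INTER_CUBIC))
```

```text
[ 0.59493705 -0.00168706  0.03344401]
```

View pics/t4.png

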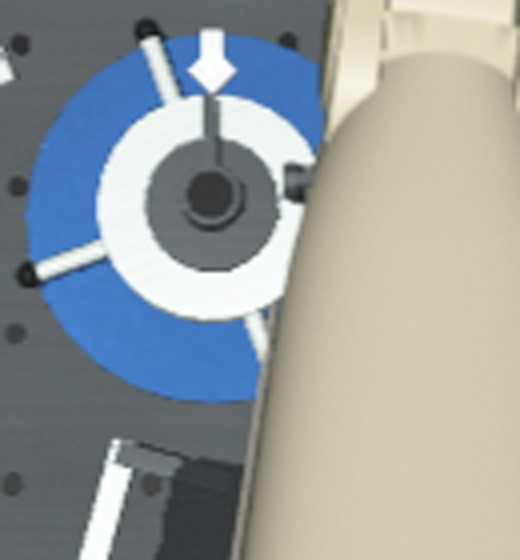

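The gusset end at (211,97) now lines up with the pointer tip at (213,95). The balls are at (147,30) and (27,274). Now for the valve.

servo_tool --increments '[{"grip": 1,"x": 0,"y": 0,"z": -30,"roll": 0},{"grip": 1,"x": 0,"y": 0,"z": -35,"roll": 0},{"grip": 1,"x": 0,"y": 0,"z": -35,"roll": 0},{"grip": 1,"x": 27,"y": -29,"z": 0,"roll": 0},{"grip": 1,"x": 27,"y": -29,"z": 0,"roll": 0}]'

```text
clock: 7.43
tcp_pos: [0.5433, -0.0598, 0.1366]
orientation: [0.004, -0.002, 1.0, -0.001]
wrist_force: [-0.6, -0.4, -0.9]
finger_gap: -0.0002
grip_force: 0.0
```

servo_tool --increments '[{"grip": 1,"x": 27,"y": -29,"z": 0,"roll": 0},{"grip": 1,"x": 27,"y": -29,"z": 0,"roll": 0},{"grip": 1,"x": 27,"y": -29,"z": 0,"roll": 0},{"grip": 1,"x": 27,"y": -29,"z": 0,"roll": 0},{"grip": 1,"x": 0,"y": 0,"z": 0,"roll": 0}]'

```text
clock: 7.85
tcp_pos: [0.4283, -0.1792, 0.1334]
orientation: [-0.001, 0.003, 1.0, -0.001]
wrist_force: [-0.4, 0.7, 0.2]
finger_gap: 0.0006
grip_force: 0.0
```

Run:
```python
from m import *
for p in[(147,30),(27,274)]:print(ang(p,.044))
print(ang((211,97),.102))
P=np.array([.5027,-.2158])
prev=env.get_state()['tcp_pos'][:2];print(env.get_state()['tcp_pos'])
for b in list(range(180,266,8))+[265.8,267]:
    a=np.radians(b);u=np.array([np.cos(a),np.sin(a)]);t=np.array([-u[1],u[0]])
    h=.008+.011*abs(t[0])+.0145*abs(t[1]); q=P+.075*u-h*t
    d=(q-prev)*1e3;print(b,q.round(4),'tool x %.1f y %.1f'%(-d[0],d[1]));prev=q
```

```text
(np.float64(0.1466), np.float64(20.06))
(np.float64(0.1469), np.float64(109.64))
(np.float64(0.0708), np.float64(-0.09))
[ 0.42826397 -0.17916489  0.13338351]
180 [ 0.4277 -0.1933] tool x 0.6 y -14.1
188 [ 0.4251 -0.2026] tool x 2.6 y -9.3
196 [ 0.4237 -0.2125] tool x 1.4 y -9.9
204 [ 0.4237 -0.2228] tool x 0.0 y -10.3
212 [ 0.4253 -0.2334] tool x -1.5 y -10.6
220 [ 0.4284 -0.244 ] tool x -3.2 y -10.6
228 [ 0.4333 -0.2542] tool x -4.9 y -10.3
236 [ 0.4398 -0.2639] tool x -6.6 y -9.6
244 [ 0.448  -0.2726] tool x -8.2 y -8.7
252 [ 0.4577 -0.28  ] tool x -9.7 y -7.5
260 [ 0.4686 -0.286 ] tool x -10.9 y -5.9
265.8 [ 0.4772 -0.2891] tool x -8.6 y -3.2
267 [ 0.4791 -0.2897] tool x -1.8 y -0.5
```

servo_tool --increments '[{"grip": 1,"x": 0,"y": 3,"z": 25,"roll": 0},{"grip": 1,"x": 0,"y": 0,"z": 30,"roll": 0},{"grip": 1,"x": 0,"y": 0,"z": 22,"roll": 0},{"grip": 1,"x": 0,"y": 0,"z": 0,"roll": 0},{"grip": 1,"x": 1,"y": -10,"z": 0,"roll": 0}]'

```text
clock: 8.27
tcp_pos: [0.4302, -0.1807, 0.0556]
orientation: [-0.001, -0.001, 1.0, 0.001]
wrist_force: [-0.3, 0.6, 0.2]
finger_gap: -0.0001
grip_force: 0.0
```

servo_tool --increments '[{"grip": 1,"x": 2,"y": -8,"z": 0,"roll": 0},{"grip": 1,"x": 1,"y": -8,"z": 0,"roll": 0},{"grip": 1,"x": 1,"y": -8,"z": 0,"roll": 0},{"grip": 1,"x": 0,"y": -8,"z": 0,"roll": 0},{"grip": 1,"x": 0,"y": -8,"z": 0,"roll": 0}]'

```text
clock: 8.68
tcp_pos: [0.4281, -0.2231, 0.0569]
orientation: [0.001, -0.0, 1.0, 0.0]
wrist_force: [1.9, 5.2, 0.8]
finger_gap: 0.0001
grip_force: 1.9
```

servo_tool --increments '[{"grip": 1,"x": -1,"y": -8,"z": 0,"roll": 0},{"grip": 1,"x": -2,"y": -8,"z": 0,"roll": 0},{"grip": 1,"x": -4,"y": -8,"z": 0,"roll": 0},{"grip": 1,"x": -5,"y": -8,"z": 0,"roll": 0},{"grip": 1,"x": -6,"y": -8,"z": 0,"roll": 0}]'

```text
clock: 9.1
tcp_pos: [0.4454, -0.2629, 0.0558]
orientation: [-0.001, 0.0, 1.0, 0.0]
wrist_force: [-1.5, 4.5, -0.5]
finger_gap: -0.0002
grip_force: 1.8
```

servo_tool --increments '[{"grip": 1,"x": -7,"y": -7,"z": 0,"roll": 0},{"grip": 1,"x": -7,"y": -6,"z": 0,"roll": 0},{"grip": 1,"x": -7,"y": -5,"z": 0,"roll": 0},{"grip": 1,"x": -6,"y": -3,"z": 0,"roll": 0},{"grip": 1,"x": -4,"y": -1,"z": 0,"roll": 0}]'

```text
clock: 9.52
tcp_pos: [0.477, -0.2854, 0.0559]
orientation: [-0.001, 0.0, 1.0, -0.0]
wrist_force: [-13.7, 2.5, 0.3]
finger_gap: -0.0002
grip_force: 7.1
```

servo_tool --increments '[{"grip": 1,"x": -2,"y": 0,"z": 0,"roll": 0},{"grip": 1,"x": 0,"y": 0,"z": 0,"roll": 0}]'

```text
clock: 9.68
tcp_pos: [0.4768, -0.2851, 0.0559]
orientation: [-0.003, 0.0, 1.0, -0.001]
wrist_force: [-9.1, -0.9, 0.8]
finger_gap: 0.0001
grip_force: 4.6
```

The force rose to about 10 N, so the lever is at its stop. I'll back off, lift, and check.

servo_tool --increments '[{"grip": 1,"x": -2,"y": 0,"z": 0,"roll": 0},{"grip": 1,"x": 0,"y": 0,"z": 0,"roll": 0},{"grip": 1,"x": 10,"y": 0,"z": 0,"roll": 0},{"grip": 1,"x": 10,"y": 0,"z": 0,"roll": 0},{"grip": 1,"x": 0,"y": 0,"z": -20,"roll": 0}]'

```text
clock: 10.1
tcp_pos: [0.458, -0.2833, 0.0737]
orientation: [-0.002, 0.0, 1.0, 0.001]
wrist_force: [-0.8, 0.9, -0.2]
finger_gap: 0.0002
grip_force: 0.0
```

servo_tool --increments '[{"grip": 1,"x": 0,"y": 0,"z": -35,"roll": 0},{"grip": 1,"x": 0,"y": 0,"z": -35,"roll": 0},{"grip": 1,"x": 0,"y": 0,"z": -35,"roll": 0},{"grip": 1,"x": 35,"y": 10,"z": -5,"roll": 0},{"grip": 1,"x": 35,"y": 10,"z": 0,"roll": 0}]'

```text
clock: 10.52
tcp_pos: [0.394, -0.2678, 0.1906]
orientation: [0.004, -0.001, 1.0, -0.004]
wrist_force: [-0.6, -0.4, 0.3]
finger_gap: -0.0004
grip_force: 0.0
```

servo_tool --increments '[{"grip": 1,"x": 20,"y": 38,"z": 0,"roll": 0},{"grip": 1,"x": 0,"y": 38,"z": 0,"roll": 0},{"grip": 1,"x": 0,"y": 38,"z": 0,"roll": 0},{"grip": 1,"x": 0,"y": 0,"z": 0,"roll": 0},{"grip": 1,"x": 0,"y": 0,"z": 0,"roll": 0}]'

```text
clock: 10.93
tcp_pos: [0.372, -0.1508, 0.1873]
orientation: [0.002, -0.002, 1.0, -0.001]
wrist_force: [-0.3, -1.1, 0.6]
finger_gap: -0.0001
grip_force: 0.0
```

Run:
```python
from h import *
s=env.get_state();print(s['tcp_pos'],s['wrist_force'])
im=env.read_camera('top')[:,:,::-1];cv2.imwrite('pics/top5.png',im)
cv2.imwrite('pics/t5.png',cv2.resize(im[125:265,195:410],None,fx=3.7,fy=3.7,interpolation=cv2.INTER_CUBIC))
```

```text
[ 0.37197318 -0.15076136  0.18730838] [-0.30239892 -1.12659746  0.60421821]
```

View pics/t5.png

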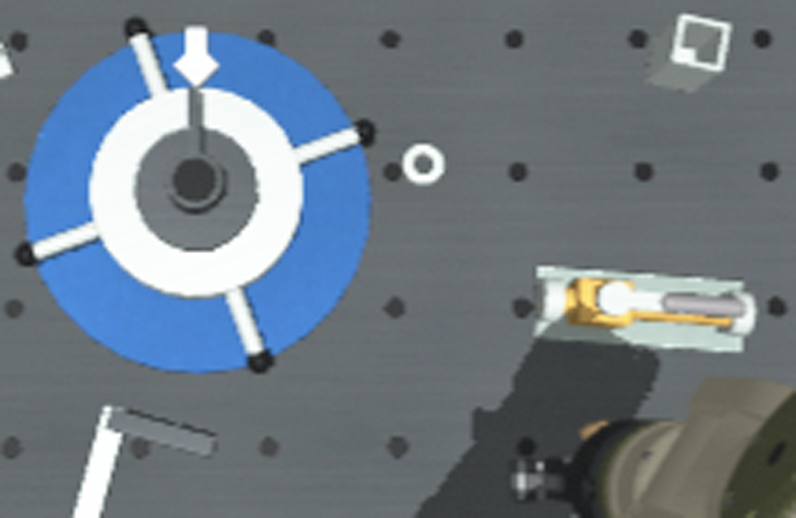

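The gusset at (195,90) points at the pointer tip at (196,88). The lever runs from (613,298) to (742,304), in line with the pipe. The nut, offcut and clamp haven't moved, and the tool is clear.

```bash
python3 -c "
from workcell import env
print(env.hand_in())"
```

```text
the job is handed in; nothing more can be done
None
```

The job is handed in at about 11 s of the 58 s, though no verdict came back: in the last picture the gusset points at the pointer to within about 1.5°, the valve lever is against its open stop in line with the pipe, and the bystanders in view hadn't moved.

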